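Centre-punch the drill spot on a bracket blank

ROBOT

A 7-joint arm with a two-finger parallel gripper is mounted at the origin on the work surface. World frame = base frame: x ahead of the robot, y to its left, z up, the work surface at z = 0. Lengths are in m, angles in rad, forces in N, time in s.
With the tool pointing down it reaches from about 0.4 to 0.875 m from the base axis. Payload 6.5 kg.
Tool frame: the origin (TCP) lies at the very end of the fingers, on their centre line; the grasp point (between the pads) lies 19 mm behind it (arm.hold_point_z is the distance from the TCP to the grasp point, in m); z points along the fingers, y is the line along which they close (so a half turn about z gives the same grasp; the last joint's range is limited). The gripper opens to 85 mm and grips with 20 to 120 N. Pads are 22 mm wide; open, the fingers measure 114 mm over their backs; the gripper's body (76 mm by 85 mm) begins 54 mm behind the grasp point. The pads swing forward as they close: fully open they stand 13 mm farther back than shut.
Start: joints at [1.207, 0.536, -0.004, 1.538, 0.003, 1.067, -0.071], TCP at [0.191, -0.621, 0.231] pointing down, gripper open.
Joint ranges: [-2.7, 2.7], [-0.37, 2.16], [-1.27, 1.26], [0.24, 2.4], [-1.31, 4.45], [0.19, 1.91], [-2.76, 2.76]. Speed limits (rad/s): [2.39, 2.39, 3.14, 3.14, 3.14, 3.14, 3.14].

INTERFACE

Orientations are given as a rotation vector (axis times angle).
In Python, from plant import arm gives the robot as it stands.
- The arm moves only by the tool apply_moves, never from a script. Its argument "motion" is a list of rows, each an object with "grip": the finger opening in mm, from 0 to 85.4; "linear": the shift along the tool's x, y, z in mm, a list of three; "yaw": the turn about the tool's z in rad. A call has 1 to 10 rows; each row shifts and turns the commanded pose from where the row before left it, along the tool's axes as they then stand; what a row does not reach is not made up. A row lasts 1/8 s, in which the tool goes at most 62.5 mm and 10.7 degrees, less where a joint would pass 70% of its speed; a pose out of reach is approached as far as the arm can. A call with a gripper value outside its range is refused whole. The fingers move at their own pace and stop on an object; "squeeze" is the grip in N (left out, the last holds). Time passes only in rows, so rows that do not move let the fingers close. It gives the time, the measured TCP pose, the force, the opening and the grip force at its end, in the units of the state.
- arm.get_state(): the state, without advancing time (a new reading comes with each control period).
- arm.camera(name): name is "scene" or "side" or "wrist"; returns the picture (384x512x3 uint8, red, green, blue); there is no depth.
- arm.camera_info(name): a dict with "fovy" (degrees; the focal length in pixels is half the picture's height over the tangent of half this angle, whatever the lens; pixels are square), "cx", "cy" (the principal point, pixels), "pose" (4x4, takes a point from camera to world coordinates); the wrist camera has in their place "mount" (4x4, takes a point from camera to tool coordinates, whose origin is the TCP and whose axes are the flange's). Camera axes: x right, y up, looking along -z (the intrinsics and any distortion apply to the point x, -y, -z); pixel columns grow to the right and rows downward; lengths in m; the calibration is good to about 2 mm. The wrist camera is an equidistant fisheye: a pixel r from the principal point sees the ray r / f radians off the axis. A picture is of the moment at which its call begins: read the wrist's pose just before it. camera_info takes no time and is no camera call.
- arm.hand_in(): hands the job in; it is judged then, once.
Trained networks look in the newest picture that a camera, given by its name, has taken for a name from the list of things; names that differ only in an ending like _2 or _b are one class to them, and where a whole thing is asked for, a point or a joint stands for the part that bears it (a point fixed in the world has none). Each returns a list of dicts, best first, with "p" (0 to 1); they miss things now and then, are a little off and sometimes report something else, mostly with a low value. They report only what shows in the picture. A call takes as long as a camera call.
- arm.boxes_of(target, camera): "pixel" ([column, row] in pixels, amid what is visible of it).
- arm.regions_of(target, camera): "pixels" (384x512 bool, what is visible of it) and "pixel" ([column, row] in pixels, amid what is visible of it).
- arm.spot_point(target, camera): "pixel" ([column, row] in pixels: a listed point, or the origin of a listed thing).
The state is a dict: "time_s": time; "joint_pos": joint angles; "dq": joint speeds; "effort": joint torques, N m; "tcp_pos": TCP position; "eef_rot": TCP orientation; "wrist_force": force on the tool from outside, world axes, zero at the start; "wrist_torque": the same for the moment, N m; "grip_width": finger opening in m; "finger_force": force on a finger pad.
Only numpy, scipy, OpenCV 4.12 (cv2) and the standard library are available. Lean on these libraries where they do the work, as an engineer would, in place of code of your own. Each camera call takes 0.05 s, during which the arm holds its last target. There are 200 camera calls.

TASK

Take the centre punch out of the silver stand, stand it upright with its nose in the red-ringed guide hole on the bracket blank, and press it straight down until you feel its hidden spring snap, without ramming it hard onto its end stop. Then put the punch back in the stand, hanging upright by its collar as it was, and leave the plant pot, the figurine case and the mouse where they are.

Things in the scene. Friction and masses are not known exactly. Their poses are not given: they have to be found in the camera images.
- punch: Spring-loaded centre punch, 108 to 126 mm long, 0.15 kg, loose, hanging by its collar in the stand. Origin on its axis at the collar's underside, z up to the cap. Black collar 28 mm wide, 0 to 6 mm up; steel grip barrel 18 mm wide, 6 to 46 mm up; brass cap 18 mm wide, to 56 mm. Below: dark shaft 14 mm wide to -20 mm, then a bright nose rod 8 mm wide, its last 6 mm tapered to 3 mm.
- punch_grip (a point): Point on the punch's axis 30 mm above its origin, on the grip barrel: a good height to grasp it.
- punch_point (a point): Fixed on the punch's axis 70 mm below its origin, where the nose's point lies if the nose is screwed fully out. The real point lies 0 to 18 mm higher: the nose is screw-adjustable and locked at a different length at each start (it does not slide in its lock, and this point does not follow it).
- punch_striker (a point): Striker hidden in the punch, on its axis 12 mm below the origin at rest, raised by spring travel as the nose is pushed in. Push needed: 3 N at first, about 13 N after 2 mm of travel, then it gives way ever more easily: under 9 N from 4.3 mm (snapped), solid stop at 5.7 mm, where push climbs steeply. Over 24 N on the jig spoils the work. The spring returns it by itself.
- stand: Silver aluminium stand, fixed. Base 90 x 90 mm, 10 mm thick; two side walls; top plate 64 x 64 x 12 mm whose top is 90 mm above the desk, with a 19 mm through-hole (2 mm chamfer) in its middle, free space below down to the base. Origin at the centre of its underside.
- stand_seat (a point): Centre of the stand's hole at the top face of the top plate, 90 mm above the desk: the punch's origin rests here (the hole leaves the punch's shaft 2.5 mm of side play).
- jig: Dark wooden marking block 130 (x) x 84 x 20 mm, fixed; on it an aluminium blank 124 x 46 x 4 mm, and across that a dark steel guide bridge 40 (x) x 76 x 12 mm, top 36 mm above the desk, with a red-ringed guide hole 11 mm wide, 3 mm chamfer. A red-knobbed clamp, 42 mm high, stands 60 mm from the hole towards +x. Origin at the centre of the underside.
- jig_spot (a point): The drill spot: the centre of the bottom of the guide hole, on the blank's surface 24 mm above the desk, 12 mm below the hole's mouth.
- pot: White ceramic pot with a green succulent, 84 mm across, 108 mm high, loose; leave alone. Origin at the centre of its underside.
- case: Blue plastic tin-shaped figurine case, 71 mm across, 99 mm high, loose; leave alone. Origin at the centre of its underside.
- mouse: Black computer mouse 105 x 60 x 33 mm, loose; leave alone. Origin at the centre of its underside.

How it is judged:
On the way, in this order (a step that is already met when the one before it is completed fails the run):
1. the punch stands upright in line with the guide hole, low over or in it (horizontal distance between punch_point and jig_spot below 0.004 m and z of punch_point in the frame of jig_spot below 0.002 m and angle between punch's own z axis and vertical below 0.12 rad), for 0.05 s.
2. the spring has snapped, with the punch upright in the guide hole (z of punch_striker in the frame of punch above -0.0077 m and horizontal distance between punch_point and jig_spot below 0.004 m and z of punch_point in the frame of jig_spot below -0.003 m and angle between punch's own z axis and vertical below 0.12 rad), for 0.02 s.
At the end, for the whole second after the job is handed in: The punch hangs in the stand again, released and at rest: its collar within 3 mm of the stand's top face in height and within 5 mm of the hole's centre, upright within 0.06 rad, its spring relaxed (within 1 mm) (horizontal distance between punch and stand_seat below 0.005 m and z of punch in the frame of stand_seat between -0.003 and 0.003 m and angle between punch's own z axis and vertical below 0.06 rad and z of punch_striker in the frame of punch below -0.011 m and linear speed of punch below 0.02 m/s); the robot touches nothing.
It fails at once if the punch pushes on the jig with more than 24 N (contact force between punch and jig above 24 N).
It fails at once if the arm or the fingers press on the jig with more than 30 N (contact force between any of the fingers, the arm and jig above 30 N).
It fails at once if the plant pot is moved by more than 15 mm or tipped (distance of pot from where it was at the start of the episode above 0.015 m or angle between pot's own z axis and vertical above 0.3 rad).
It fails at once if the figurine case is moved by more than 15 mm or tipped (distance of case from where it was at the start of the episode above 0.015 m or angle between case's own z axis and vertical above 0.3 rad).
It fails at once if the mouse is moved by more than 15 mm or tipped (distance of mouse from where it was at the start of the episode above 0.015 m or angle between mouse's own z axis and vertical above 0.3 rad).
It also fails if it takes over 54 s, if anything falls off the work surface, if the arm or the gripper's body presses on something with over 40 N, if the wrist force passes 120 N, or if a joint passes its speed limit or range.

## Working session

There is one attempt and no reset: what is moved stays moved. The work goes in short steps, Python scripts to look and compute and a tool call to move; the robot and the scene stay as the last step left them, time stands still between calls to the robot, and variables do not carry over. Pictures are saved under pics/ and viewed, at most 10 in all, crops included, and the job is handed in when it is done.

Besides the shell and the picture viewer there is one more tool, called after ">>>" by a JSON object that holds its "fn" and its "kwargs". apply_moves: Moves the arm, as the interface text tells. Its arguments: {"type":"object","properties":{"motion":{"type":"array"},"squeeze":{"type":"number"}},"required":["motion"]}

```bash
mkdir -p pics; ls; cat > h.py <<'E'
from plant import arm
import numpy as np, cv2
from scipy.spatial.transform import Rotation as R
def T():
    s=arm.get_state(); M=np.eye(4); M[:3,:3]=R.from_rotvec(s['eef_rot']).as_matrix(); M[:3,3]=s['tcp_pos']; return M
def ray(cam,px,M=None):
    i=arm.camera_info(cam); f=192/np.tan(np.radians(i['fovy'])/2)
    u,v=px[0]-i['cx'],px[1]-i['cy']
    if cam=='wrist':
        P=(T() if M is None else M)@np.array(i['mount']); r=np.hypot(u,v)+1e-9; a=r/f
        d=np.array([np.sin(a)*u/r,-np.sin(a)*v/r,-np.cos(a)])
    else:
        P=np.array(i['pose']); k=[i[x] for x in i if 'dist' in x]
        if k and k[0] is not None:
            q=cv2.undistortPoints(np.array([[[px[0],px[1]]]],float),np.array([[f,0,i['cx']],[0,f,i['cy']],[0,0,1]]),np.array(k[0],float))[0,0]; u,v=q*f
        d=np.array([u/f,-v/f,-1]); d/=np.linalg.norm(d)
    return P[:3,3],P[:3,:3]@d
def atz(cam,px,z,M=None):
    o,d=ray(cam,px,M); return o+d*(z-o[2])/d[2]
def tri(rs):
    A=sum(np.eye(3)-np.outer(d,d) for o,d in rs); b=sum((np.eye(3)-np.outer(d,d))@o for o,d in rs); return np.linalg.solve(A,b)
def save(im,n): cv2.imwrite('pics/'+n,cv2.cvtColor(im,cv2.COLOR_RGB2BGR))
E
python3 - <<'E'
from h import *
print(arm.camera_info('scene'),arm.camera_info('wrist'),arm.get_state())
ims=[arm.camera(c) for c in('scene','side')]
save(np.hstack([cv2.resize(i,(400,300)) for i in ims]),'a.png')
zs={'punch_grip':.12,'punch':.09,'stand_seat':.09,'jig_spot':.024,'jig':0,'pot':0,'case':0,'mouse':0}
for n,z in zs.items():
    rs=[]
    for c in('scene','side'):
        r=arm.spot_point(n,c)
        if r: rs.append(ray(c,r[0]['pixel'])); print(n,c,np.round(r[0]['pixel']),round(r[0]['p'],2),np.round(atz(c,r[0]['pixel'],z),3))
    if len(rs)>1: print('   tri',np.round(tri(rs),4))
E
```

```text
pics
{'fovy': 45.74102454685194, 'cx': 260.7788931915192, 'cy': 195.5319596440796, 'pose': array([[ 0.20184127, -0.53699027,  0.8190858 ,  1.35015256],
       [ 0.97940143,  0.10576166, -0.17200963, -0.14899869],
       [ 0.00573962,  0.83693244,  0.54727611,  0.59357211],
       [ 0.        ,  0.        ,  0.        ,  1.        ]])} {'fovy': 65.70646984690485, 'cx': 255.34942910059698, 'cy': 193.1722093620992, 'mount': array([[ 2.02927768e-05,  9.65725264e-01,  2.59566398e-01,
         6.63972090e-02],
       [ 9.99999771e-01,  1.56178508e-04, -6.59246747e-04,
         6.60509387e-05],
       [-6.77189931e-04,  2.59566351e-01, -9.65725039e-01,
        -1.41831979e-01],
       [ 0.00000000e+00,  0.00000000e+00,  0.00000000e+00,
         1.00000000e+00]])} {'time_s': 0.0, 'joint_pos': array([ 1.20681419,  0.53713332, -0.00440607,  1.53887485,  0.00260532,
        1.0672773 , -0.07118529]), 'dq': array([-0.00129234,  0.00080783, -0.00061547,  0.00166298,  0.00065504,
       -0.00196725, -0.00062153]), 'effort': array([ 9.89364707e-04, -5.83420265e+01,  1.04898714e+00, -2.59101355e+01,
[... 735 characters left out ...]
84 0.09 ]
   tri [0.5068 0.1793 0.0887]
jig_spot scene [173. 229.] 0.96 [ 0.587 -0.171  0.024]
jig_spot side [334. 181.] 0.68 [ 0.577 -0.171  0.024]
   tri [ 0.5789 -0.1731  0.0202]
jig scene [172. 241.] 0.73 [ 0.594 -0.176  0.   ]
jig side [327. 191.] 0.82 [ 0.586 -0.159  0.   ]
   tri [ 0.5897 -0.1739 -0.0071]
pot scene [176. 302.] 0.94 [ 0.767 -0.176  0.   ]
pot side [266. 167.] 0.62 [ 0.768 -0.182  0.   ]
   tri [ 0.7668 -0.1775  0.0014]
case scene [344. 284.] 0.57 [0.782 0.127 0.   ]
case side [182. 233.] 0.62 [0.782 0.132 0.   ]
   tri [ 0.7822  0.1292 -0.0015]
mouse scene [261. 235.] 0.82 [0.61  0.007 0.   ]
mouse side [283. 226.] 0.69 [0.614 0.008 0.   ]
   tri [0.6132 0.0073 0.0013]
```

View pics/a.png

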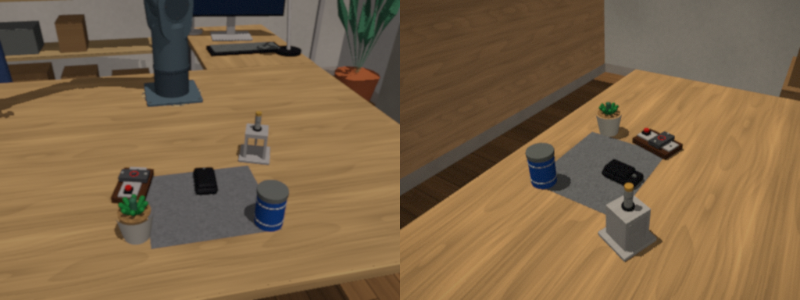

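>>> {"fn": "apply_moves", "kwargs": {"motion": [{"grip": 85,"linear": [0,0,0],"yaw": 0.15},{"grip": 85,"linear": [0,0,0],"yaw": 0.15},{"grip": 85,"linear": [45,-35,0],"yaw": 0},{"grip": 85,"linear": [45,-35,0],"yaw": 0},{"grip": 85,"linear": [45,-35,0],"yaw": 0},{"grip": 85,"linear": [45,-35,0],"yaw": 0},{"grip": 85,"linear": [45,-35,0],"yaw": 0},{"grip": 85,"linear": [45,-35,0],"yaw": 0},{"grip": 85,"linear": [20,-50,0],"yaw": 0},{"grip": 85,"linear": [20,-50,0],"yaw": 0}]}}

```text
time_s: 2.15
tcp_pos: [0.5022, -0.3104, 0.2313]
eef_rot: [3.142, -0.003, 0.0]
wrist_force: [1.0, -0.1, 0.7]
grip_width: 0.0852
finger_force: 0.0
```

>>> {"fn": "apply_moves", "kwargs": {"motion": [{"grip": 85,"linear": [25,-46,0],"yaw": 0},{"grip": 85,"linear": [25,-46,0],"yaw": 0},{"grip": 85,"linear": [25,-46,0],"yaw": 0},{"grip": 85,"linear": [0,0,0],"yaw": 0},{"grip": 85,"linear": [0,0,0],"yaw": 0}]}}

```text
time_s: 2.78
tcp_pos: [0.5764, -0.1749, 0.2312]
eef_rot: [3.141, -0.004, -0.001]
wrist_force: [-0.2, -0.7, 0.1]
grip_width: 0.0849
finger_force: 0.0
```

```bash
python3 - <<'E'
from h import *
M=T(); print(M[:3,3]); im=arm.camera('wrist'); save(im,'b.png')
for r in arm.spot_point('jig_spot','wrist')[:2]: print(r['p'],r['pixel'],atz('wrist',r['pixel'],.024,M))
hsv=cv2.cvtColor(im,cv2.COLOR_RGB2HSV); m=cv2.inRange(hsv,(0,120,60),(10,255,255))|cv2.inRange(hsv,(170,120,60),(180,255,255))
n,l,s,c=cv2.connectedComponentsWithStats(m)
for k in range(1,n):
    if s[k,4]>30: print(s[k],c[k],atz('wrist',s[k,:2]+s[k,2:4]/2-.5,.036,M))
E
```

```text
[ 0.57637906 -0.17490362  0.23121446]
0.81 [254.0, 169.7] [ 0.5779149 -0.1734893  0.024    ]
[228  98  24  49 386] [239.12435233 122.88341969] [ 0.6350353  -0.15740025  0.036     ]
[260 113  18  18 236] [268.55508475 121.39830508] [ 0.63550247 -0.18999204  0.036     ]
[280 113  24  49 380] [291.77894737 136.61842105] [ 0.61808664 -0.21622383  0.036     ]
[244 162  21  20 172] [254.02325581 171.20930233] [ 0.57803326 -0.17352624  0.036     ]
[214 180  15  20 136] [221.31617647 189.77941176] [ 0.55672378 -0.13467153  0.036     ]
[265 196  14  17 116] [271.01724138 203.49137931] [ 0.53878264 -0.19416624  0.036     ]
```

View pics/b.png

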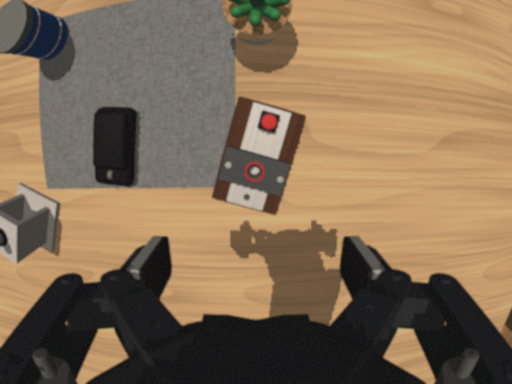

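>>> {"fn": "apply_moves", "kwargs": {"motion": [{"grip": 85,"linear": [-9,-44,0],"yaw": 0},{"grip": 85,"linear": [-9,-44,0],"yaw": 0},{"grip": 85,"linear": [-9,-44,0],"yaw": 0},{"grip": 85,"linear": [-9,-44,0],"yaw": 0},{"grip": 85,"linear": [-9,-44,0],"yaw": 0},{"grip": 85,"linear": [-9,-44,0],"yaw": 0},{"grip": 85,"linear": [-9,-44,0],"yaw": 0},{"grip": 85,"linear": [-9,-47,0],"yaw": 0},{"grip": 85,"linear": [0,0,0],"yaw": 0},{"grip": 85,"linear": [0,0,0],"yaw": 0}]}}

```text
time_s: 4.12
tcp_pos: [0.5059, 0.1791, 0.2312]
eef_rot: [3.141, -0.007, 0.0]
wrist_force: [0.7, -0.5, -0.3]
grip_width: 0.0848
finger_force: 0.0
```

```bash
python3 - <<'E'
from h import *
M=T(); print(M[:3,3]); im=arm.camera('wrist'); save(im,'c.png')
for n,z in (('stand_seat',.09),('punch_grip',.12),('punch',.09)):
  for r in arm.spot_point(n,'wrist')[:1]: print(n,r['p'],r['pixel'],atz('wrist',r['pixel'],z,M))
E
```

```text
[0.50592103 0.17910378 0.23123737]
stand_seat 0.59 [247.8, 183.6] [0.50601545 0.18634138 0.09      ]
punch_grip 0.74 [246.0, 197.1] [0.500784   0.18730414 0.12      ]
punch 0.62 [248.9, 183.3] [0.50631117 0.18526173 0.09      ]
```

View pics/c.png

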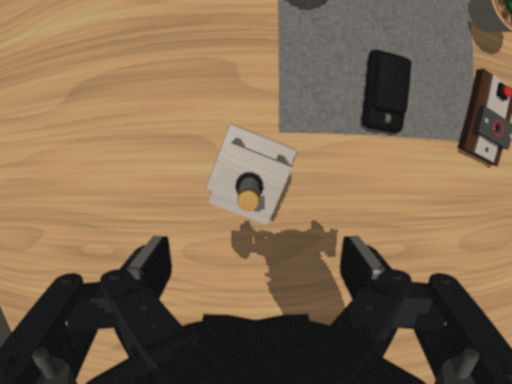

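>>> {"fn": "apply_moves", "kwargs": {"motion": [{"grip": 85,"linear": [-1,-7,20],"yaw": 0},{"grip": 85,"linear": [0,0,36],"yaw": 0},{"grip": 85,"linear": [0,0,36],"yaw": 0},{"grip": 85,"linear": [0,0,26],"yaw": 0},{"grip": 85,"linear": [0,0,10],"yaw": 0},{"grip": 85,"linear": [0,0,0],"yaw": 0},{"grip": 85,"linear": [0,0,0],"yaw": 0}]}}

```text
time_s: 5.2
tcp_pos: [0.5054, 0.1881, 0.1044]
eef_rot: [-3.141, 0.004, -0.003]
wrist_force: [0.5, -0.7, 0.1]
grip_width: 0.0849
finger_force: 0.0
```

```bash
python3 - <<'E'
from h import *
M=T(); print(M[:3,3]); im=arm.camera('wrist'); save(im,'d.png')
for n,z in (('stand_seat',.09),('punch_grip',.12),('punch',.09)):
  for r in arm.spot_point(n,'wrist')[:1]: print(n,r['p'],r['pixel'],atz('wrist',r['pixel'],z,M))
E
```

```text
[0.50535254 0.18809618 0.10437987]
punch_grip 0.69 [261.2, 258.3] [0.50575535 0.18540671 0.12      ]
punch 0.78 [259.7, 234.0] [0.50575892 0.18571393 0.09      ]
```

View pics/d.png

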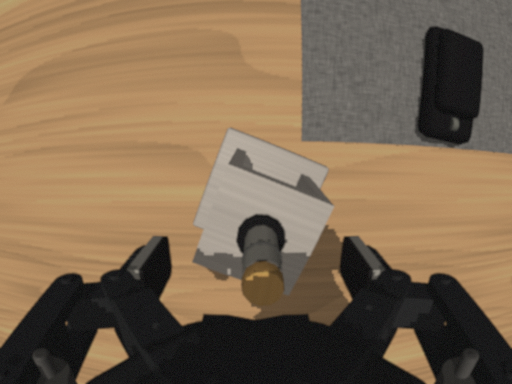

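>>> {"fn": "apply_moves", "kwargs": {"motion": [{"grip": 60,"linear": [0,2.5,0],"yaw": 0},{"grip": 30,"linear": [0,0,0],"yaw": 0},{"grip": 10,"linear": [0,0,0],"yaw": 0},{"grip": 10,"linear": [0,0,0],"yaw": 0},{"grip": 10,"linear": [0,0,0],"yaw": 0},{"grip": 10,"linear": [0,0,0],"yaw": 0},{"grip": 10,"linear": [0,0,0],"yaw": 0}], "squeeze": 80}}

```text
time_s: 6.28
tcp_pos: [0.5045, 0.1854, 0.1035]
eef_rot: [3.142, -0.003, 0.0]
wrist_force: [-1.7, -0.7, 3.9]
grip_width: 0.0161
finger_force: 77.9
```

>>> {"fn": "apply_moves", "kwargs": {"motion": [{"grip": 10,"linear": [0,0,-10],"yaw": 0},{"grip": 10,"linear": [0,0,-20],"yaw": 0},{"grip": 10,"linear": [0,0,-30],"yaw": 0},{"grip": 10,"linear": [0,0,-30],"yaw": 0},{"grip": 10,"linear": [0,0,0],"yaw": 0},{"grip": 10,"linear": [9,44,0],"yaw": 0},{"grip": 10,"linear": [9,45,0],"yaw": 0},{"grip": 10,"linear": [9,45,0],"yaw": 0},{"grip": 10,"linear": [9,45,0],"yaw": 0},{"grip": 10,"linear": [9,45,0],"yaw": 0}]}}

```text
time_s: 7.52
tcp_pos: [0.5483, -0.0401, 0.1921]
eef_rot: [-3.142, 0.003, 0.003]
wrist_force: [0.4, 0.6, -1.3]
grip_width: 0.0159
finger_force: 78.1
```

>>> {"fn": "apply_moves", "kwargs": {"motion": [{"grip": 10,"linear": [9,45,0],"yaw": 0},{"grip": 10,"linear": [9,45,0],"yaw": 0},{"grip": 10,"linear": [9,45,0],"yaw": 0},{"grip": 10,"linear": [0,0,10],"yaw": 0},{"grip": 10,"linear": [0,0,20],"yaw": 0},{"grip": 10,"linear": [0,0,20],"yaw": 0},{"grip": 10,"linear": [0,0,0],"yaw": 0},{"grip": 10,"linear": [0,0,0],"yaw": 0}]}}

```text
time_s: 8.52
tcp_pos: [0.5758, -0.1732, 0.1434]
eef_rot: [-3.141, 0.002, 0.0]
wrist_force: [-0.3, -0.2, -1.6]
grip_width: 0.0162
finger_force: 78.2
```

```bash
python3 - <<'E'
from h import *
M=T(); print(M[:3,3]); 
for n,z in (('punch_grip',M[2,3]+.019),('punch',M[2,3]-.0135),('jig_spot',.024)):
  rs=[]
  for c in ('wrist','scene','side'):
    arm.camera(c) 
    r=arm.spot_point(n,c)
    if r and r[0]['p']>.4: rs.append(ray(c,r[0]['pixel'],M)); print(n,c,r[0]['p'],r[0]['pixel'],atz(c,r[0]['pixel'],z,M)) 
im=arm.camera('wrist');ims=[im[60:384,130:402]]
for c in('scene','side'):
  i=arm.camera(c); p=arm.spot_point('jig_spot',c); u,v=map(int,p[0]['pixel']); v-=20
  ims.append(cv2.resize(i[v-40:v+41,u-34:u+34],(272,324),interpolation=cv2.INTER_CUBIC))
save(cv2.resize(np.hstack(ims),(800,318)),'e.png')
E
```

```text
[ 0.57575534 -0.17316665  0.14336054]
punch_grip wrist 0.93 [253.4, 259.5] [ 0.57733465 -0.17216593  0.16236054]
punch_grip scene 0.62 [165.1, 170.6] [ 0.58583423 -0.17307736  0.16236054]
punch_grip side 0.66 [338.2, 128.4] [ 0.57673787 -0.16387388  0.16236054]
punch wrist 0.57 [252.6, 235.2] [ 0.57577636 -0.17152185  0.12986054]
punch scene 0.71 [167.7, 182.4] [ 0.57552093 -0.17129932  0.12986054]
punch side 0.65 [340.1, 139.6] [ 0.57502104 -0.17827237  0.12986054]
jig_spot wrist 0.79 [255.8, 185.4] [ 0.57924049 -0.17353168  0.024     ]
jig_spot scene 0.73 [324.9, 196.5] [0.52993327 0.17280188 0.024     ]
jig_spot side 0.83 [336.2, 182.3] [ 0.57079549 -0.1701143   0.024     ]Traceback (most recent call last):
  File "<stdin>", line 11, in <module>
IndexError: list index out of range
```

```bash
python3 - <<'E'
from h import *
M=T(); print(M[:3,3]); im=arm.camera('wrist'); cv2.imwrite('w.png',im)
hsv=cv2.cvtColor(im,cv2.COLOR_RGB2HSV); m=cv2.inRange(hsv,(0,120,60),(10,255,255))|cv2.inRange(hsv,(170,120,60),(180,255,255))
n,l,s,c=cv2.connectedComponentsWithStats(m)
for k in range(1,n):
    if s[k,4]>30: print(s[k],c[k],atz('wrist',s[k,:2]+s[k,2:4]/2-.5,.036,M))
o=[cv2.resize(im[140:290,190:320],(312,360),interpolation=cv2.INTER_CUBIC)]
for c,(u,v) in (('scene',(170,208)),('side',(338,160))):
  i=arm.camera(c); o.append(cv2.resize(i[v-45:v+45,u-30:u+30],(240,360),interpolation=cv2.INTER_CUBIC))
save(np.hstack(o),'e.png')
E
```

```text
[ 0.57567333 -0.17371635  0.14326581]
[218  91  35  67 724] [235.2058011  124.55939227] [ 0.63476802 -0.1568924   0.036     ]
[264 112  23  23 420] [274.83571429 122.84761905] [ 0.63552968 -0.19016207  0.036     ]
[289 112  33  65 703] [305.        142.3997155] [ 0.61810774 -0.21577201  0.036     ]
[242 177  27  27 275] [254.90545455 189.61818182] [ 0.57799036 -0.17339618  0.036     ]
[203 200  19  24 209] [212.05741627 212.89473684] [ 0.5583556  -0.13509316  0.036     ]
```

View pics/e.png

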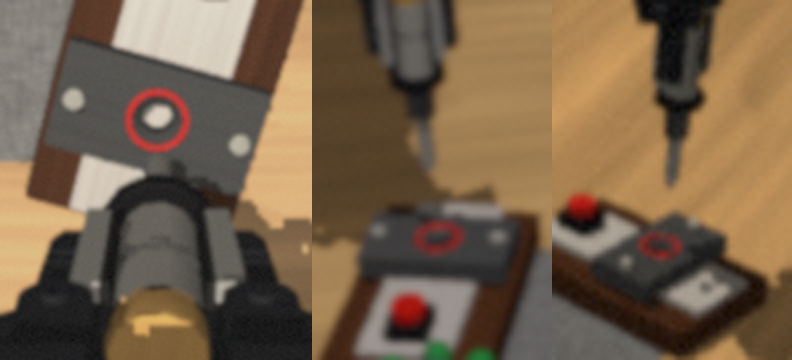

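```bash
python3 - <<'E'
from h import *
M=T()
px=lambda c,u,v: (140+(u-312)/4,163+v/4) if c=='scene' else (308+(u-552)/4,115+v/4)
tip=[('scene',428,165),('side',670,185)]; col=[('scene',417,82),('side',680,97)]
ring=[('scene',438,236),('side',660,246)]
for n,q in(('tip',tip),('collar',col),('ring',ring)):
    print(n,tri([ray(c,px(c,u,v)) for c,u,v in q]),[np.round(atz(c,px(c,u,v),{'tip':.066,'collar':.13,'ring':.036}[n]),4) for c,u,v in q])
a=atz('wrist',(255.4,204.6),.064,M);print('wrist tip',a)
for z,p in((.199,(254.5,275)),(.133,(190+160/2.4,140+190/2.4))): print(atz('wrist',p,z,M))
E
```

```text
tip [ 0.57412512 -0.17396264  0.07765794] [array([ 0.5562, -0.1747,  0.066 ]), array([ 0.5811, -0.193 ,  0.066 ])]
collar [ 0.57565757 -0.17543258  0.12993203] [array([ 0.5793, -0.1742,  0.13  ]), array([ 0.5758, -0.1795,  0.13  ])]
ring [ 0.5766752  -0.17373172  0.03580026] [array([ 0.5774, -0.1735,  0.036 ]), array([ 0.5765, -0.174 ,  0.036 ])]
wrist tip [ 0.57344353 -0.17367803  0.064     ]
[ 0.59072139 -0.17331145  0.199     ]
[ 0.58655251 -0.17434133  0.133     ]
```

>>> {"fn": "apply_moves", "kwargs": {"motion": [{"grip": 10,"linear": [1.5,0,10],"yaw": 0},{"grip": 10,"linear": [0,0,18],"yaw": 0},{"grip": 10,"linear": [0,0,8],"yaw": 0},{"grip": 10,"linear": [0,0,0],"yaw": 0},{"grip": 10,"linear": [0,0,0],"yaw": 0}]}}

```text
time_s: 10.45
tcp_pos: [0.5774, -0.1738, 0.1074]
eef_rot: [3.142, -0.003, 0.001]
wrist_force: [0.3, 0.2, -0.9]
grip_width: 0.016
finger_force: 78.2
```

```bash
python3 - <<'E'
from h import *
print(arm.get_state()['tcp_pos'])
im=arm.camera('wrist')
o=[cv2.resize(im[150:270,200:310],(330,360),interpolation=cv2.INTER_CUBIC)]
for c,(u,v) in (('scene',(170,215)),('side',(338,165))):
  i=arm.camera(c); o.append(cv2.resize(i[v-30:v+30,u-19:u+20],(234,360),interpolation=cv2.INTER_CUBIC))
save(np.hstack(o),'f.png')
E
```

```text
[ 0.57743528 -0.17377408  0.10744417]
```

View pics/f.png

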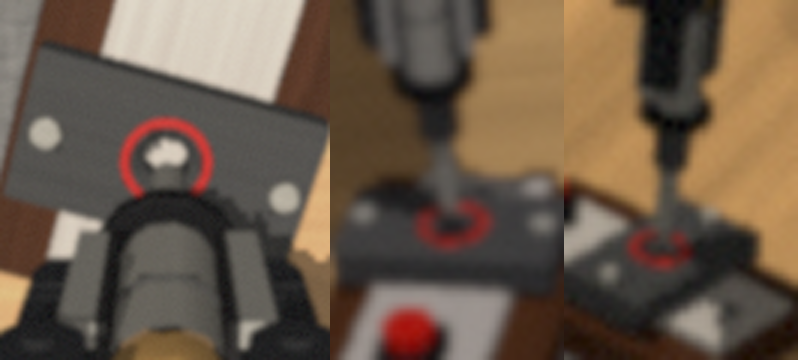

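>>> {"fn": "apply_moves", "kwargs": {"motion": [{"grip": 10,"linear": [0.5,-0.8,3],"yaw": 0},{"grip": 10,"linear": [0,0,4],"yaw": 0},{"grip": 10,"linear": [0,0,3],"yaw": 0},{"grip": 10,"linear": [0,0,0],"yaw": 0}]}}

```text
time_s: 11.1
tcp_pos: [0.5774, -0.1729, 0.0968]
eef_rot: [-3.141, 0.003, 0.001]
wrist_force: [0.3, 1.4, -1.2]
grip_width: 0.0162
finger_force: 78.2
```

>>> {"fn": "apply_moves", "kwargs": {"motion": [{"grip": 10,"linear": [0,0,2],"yaw": 0},{"grip": 10,"linear": [0,0,2],"yaw": 0},{"grip": 10,"linear": [0,0,0],"yaw": 0}]}}

```text
time_s: 11.48
tcp_pos: [0.5776, -0.1729, 0.0931]
eef_rot: [-3.142, 0.003, 0.001]
wrist_force: [0.4, 0.2, -2.4]
grip_width: 0.0162
finger_force: 78.2
```

```bash
python3 - <<'E'
from h import *
print(arm.get_state()['tcp_pos'],arm.get_state()['wrist_force'])
im=arm.camera('wrist')
o=[cv2.resize(im[150:270,200:310],(330,360),interpolation=cv2.INTER_CUBIC)]
for c,(u,v) in (('scene',(170,215)),('side',(338,165))):
  i=arm.camera(c); o.append(cv2.resize(i[v-30:v+30,u-19:u+20],(234,360),interpolation=cv2.INTER_CUBIC))
save(np.hstack(o),'g.png')
E
```

```text
[ 0.577552   -0.17288144  0.0930789 ] [ 0.38015966  0.23062216 -2.36119044]
```

View pics/g.png

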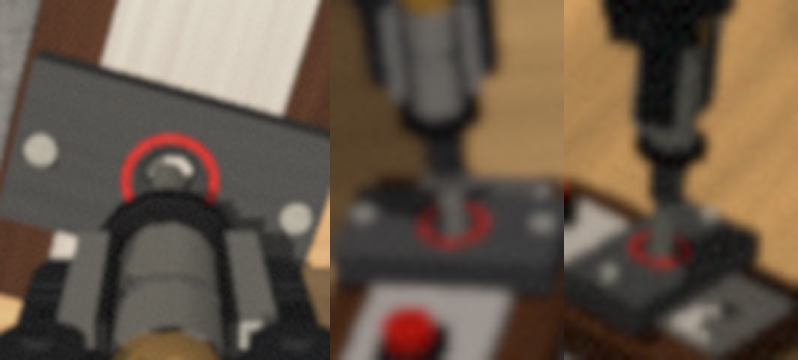

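>>> {"fn": "apply_moves", "kwargs": {"motion": [{"grip": 10,"linear": [0,0,1],"yaw": 0},{"grip": 10,"linear": [0,0,1],"yaw": 0},{"grip": 10,"linear": [0,0,0],"yaw": 0}]}}

```text
time_s: 12.0
tcp_pos: [0.5777, -0.173, 0.0912]
eef_rot: [3.141, -0.003, 0.0]
wrist_force: [0.2, -3.5, -5.8]
grip_width: 0.0159
finger_force: 82.7
```

>>> {"fn": "apply_moves", "kwargs": {"motion": [{"grip": 10,"linear": [0,0,1],"yaw": 0},{"grip": 10,"linear": [0,0,0],"yaw": 0}]}}

```text
time_s: 12.25
tcp_pos: [0.5783, -0.1734, 0.0909]
eef_rot: [3.141, -0.004, 0.002]
wrist_force: [-0.9, -0.3, 2.5]
grip_width: 0.0159
finger_force: 86.4
```

>>> {"fn": "apply_moves", "kwargs": {"motion": [{"grip": 10,"linear": [0,0,1],"yaw": 0},{"grip": 10,"linear": [0,0,0],"yaw": 0}]}}

```text
time_s: 12.5
tcp_pos: [0.5791, -0.1729, 0.0902]
eef_rot: [3.141, -0.003, 0.004]
wrist_force: [0.9, -0.1, 5.0]
grip_width: 0.0162
finger_force: 86.6
```

>>> {"fn": "apply_moves", "kwargs": {"motion": [{"grip": 10,"linear": [0,0,1],"yaw": 0},{"grip": 10,"linear": [0,0,0],"yaw": 0}]}}

```text
time_s: 12.75
tcp_pos: [0.5793, -0.173, 0.0896]
eef_rot: [3.141, -0.003, 0.005]
wrist_force: [0.1, -0.9, 8.4]
grip_width: 0.0157
finger_force: 86.6
```

```bash
python3 - <<'E'
from h import *
s=arm.get_state();print(s['tcp_pos'],s['wrist_force'],s['wrist_torque'])
M=T()@np.array(arm.camera_info('wrist')['mount']); 
im=arm.camera('wrist'); c=im[150:270,200:310]; b=cv2.imread('pics/g.png')[:,:330][:,:,::-1]
o=[b,cv2.resize(c,(330,360),interpolation=cv2.INTER_CUBIC)]
save(np.hstack(o),'i.png')
E
```

```text
[ 0.57925254 -0.17295335  0.08956084] [ 0.07799664 -0.85775051  8.35485294] [-0.05051064  0.00284665 -0.04187217]
```

View pics/i.png

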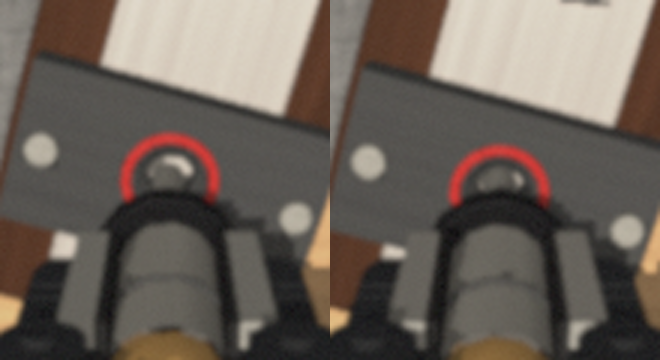

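>>> {"fn": "apply_moves", "kwargs": {"motion": [{"grip": 10,"linear": [0,0,0.8],"yaw": 0},{"grip": 10,"linear": [0,0,0],"yaw": 0}]}}

```text
time_s: 13.05
tcp_pos: [0.5794, -0.173, 0.089]
eef_rot: [3.141, -0.003, 0.005]
wrist_force: [0.6, -0.8, 10.2]
grip_width: 0.0162
finger_force: 86.7
```

>>> {"fn": "apply_moves", "kwargs": {"motion": [{"grip": 10,"linear": [0,0,0.6],"yaw": 0},{"grip": 10,"linear": [0,0,0],"yaw": 0}]}}

```text
time_s: 13.3
tcp_pos: [0.5794, -0.173, 0.0885]
eef_rot: [3.141, -0.003, 0.005]
wrist_force: [-0.5, 0.6, 11.0]
grip_width: 0.0158
finger_force: 86.8
```

>>> {"fn": "apply_moves", "kwargs": {"motion": [{"grip": 10,"linear": [0,0,0.6],"yaw": 0},{"grip": 10,"linear": [0,0,0],"yaw": 0}]}}

```text
time_s: 13.55
tcp_pos: [0.5794, -0.1729, 0.0879]
eef_rot: [3.141, -0.003, 0.005]
wrist_force: [-0.5, 1.6, 10.0]
grip_width: 0.0157
finger_force: 86.8
```

>>> {"fn": "apply_moves", "kwargs": {"motion": [{"grip": 10,"linear": [0,0,0.6],"yaw": 0},{"grip": 10,"linear": [0,0,0],"yaw": 0}]}}

```text
time_s: 13.8
tcp_pos: [0.5794, -0.1729, 0.0872]
eef_rot: [3.141, -0.003, 0.005]
wrist_force: [-0.4, 0.6, 10.3]
grip_width: 0.016
finger_force: 86.8
```

>>> {"fn": "apply_moves", "kwargs": {"motion": [{"grip": 10,"linear": [0,0,0.5],"yaw": 0},{"grip": 10,"linear": [0,0,0],"yaw": 0}]}}

```text
time_s: 14.05
tcp_pos: [0.5794, -0.1728, 0.0866]
eef_rot: [3.141, -0.003, 0.005]
wrist_force: [1.1, -0.1, 8.1]
grip_width: 0.0159
finger_force: 87.0
```

>>> {"fn": "apply_moves", "kwargs": {"motion": [{"grip": 10,"linear": [0,0,0.4],"yaw": 0},{"grip": 10,"linear": [0,0,0],"yaw": 0},{"grip": 10,"linear": [0,0,0],"yaw": 0}]}}

```text
time_s: 14.42
tcp_pos: [0.5793, -0.1728, 0.086]
eef_rot: [3.141, -0.003, 0.005]
wrist_force: [0.1, -0.4, 7.4]
grip_width: 0.016
finger_force: 87.3
```

>>> {"fn": "apply_moves", "kwargs": {"motion": [{"grip": 10,"linear": [0,0,0.3],"yaw": 0},{"grip": 10,"linear": [0,0,0],"yaw": 0},{"grip": 10,"linear": [0,0,0],"yaw": 0}]}}

```text
time_s: 14.8
tcp_pos: [0.579, -0.1728, 0.0854]
eef_rot: [3.141, -0.003, 0.004]
wrist_force: [1.7, 0.1, 4.6]
grip_width: 0.0164
finger_force: 87.4
```

>>> {"fn": "apply_moves", "kwargs": {"motion": [{"grip": 10,"linear": [0,0,0.2],"yaw": 0},{"grip": 10,"linear": [0,0,0],"yaw": 0},{"grip": 10,"linear": [0,0,0],"yaw": 0}]}}

```text
time_s: 15.18
tcp_pos: [0.5789, -0.1727, 0.0849]
eef_rot: [3.142, -0.003, 0.004]
wrist_force: [0.8, 0.0, 5.1]
grip_width: 0.0163
finger_force: 87.4
```

>>> {"fn": "apply_moves", "kwargs": {"motion": [{"grip": 10,"linear": [0,0,-3],"yaw": 0},{"grip": 10,"linear": [0,0,-5],"yaw": 0},{"grip": 10,"linear": [0,0,-15],"yaw": 0},{"grip": 10,"linear": [0,0,-40],"yaw": 0},{"grip": 10,"linear": [0,0,-40],"yaw": 0},{"grip": 10,"linear": [-9,-45,0],"yaw": 0},{"grip": 10,"linear": [-9,-45,0],"yaw": 0},{"grip": 10,"linear": [-9,-45,0],"yaw": 0},{"grip": 10,"linear": [-9,-45,0],"yaw": 0},{"grip": 10,"linear": [-9,-45,0],"yaw": 0}]}}

```text
time_s: 16.42
tcp_pos: [0.5316, 0.0535, 0.1873]
eef_rot: [3.141, -0.003, -0.003]
wrist_force: [1.0, 1.1, -1.4]
grip_width: 0.016
finger_force: 88.9
```

>>> {"fn": "apply_moves", "kwargs": {"motion": [{"grip": 10,"linear": [-9,-45,0],"yaw": 0},{"grip": 10,"linear": [-9,-45,0],"yaw": 0},{"grip": 10,"linear": [-9,-43,0],"yaw": 0},{"grip": 10,"linear": [0,0,20],"yaw": 0},{"grip": 10,"linear": [0,0,0],"yaw": 0},{"grip": 10,"linear": [0,0,0],"yaw": 0}]}}

```text
time_s: 17.18
tcp_pos: [0.5064, 0.1843, 0.1676]
eef_rot: [3.141, -0.005, -0.001]
wrist_force: [0.2, -1.0, -1.6]
grip_width: 0.016
finger_force: 88.9
```

```bash
python3 - <<'E'
from h import *
s=arm.get_state();print(s['tcp_pos'],s['eef_rot'],s['grip_width']); M=T()
im=arm.camera('wrist'); r=arm.spot_point('stand_seat','wrist')
if r: print(r[0]['p'],r[0]['pixel'],atz('wrist',r[0]['pixel'],.09,M))
o=[cv2.resize(im[130:290,185:325],(315,360),interpolation=cv2.INTER_CUBIC)]
for c,(u,v) in (('scene',(328,150)),('side',(291,247))):
  i=arm.camera(c); o.append(cv2.resize(i[v-45:v+45,u-30:u+30],(240,360),interpolation=cv2.INTER_CUBIC))
save(np.hstack(o),'j.png')
E
```

```text
[0.50641067 0.18431716 0.1676283 ] [ 3.14090313e+00 -5.34600707e-03 -9.05487383e-04] 0.015962268669487426
0.55 [250.4, 207.4] [0.50240273 0.18815652 0.09      ]
```

View pics/j.png

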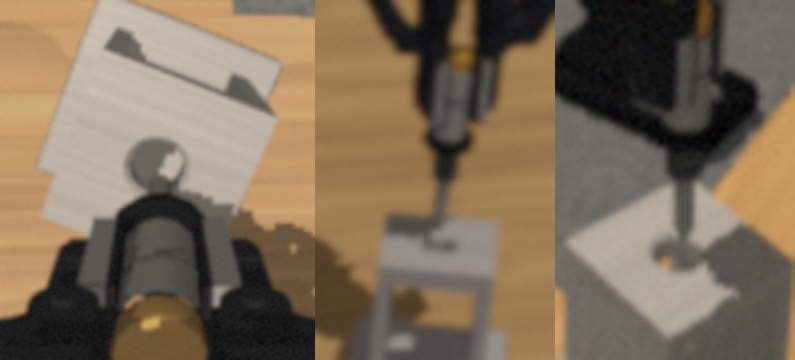

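>>> {"fn": "apply_moves", "kwargs": {"motion": [{"grip": 10,"linear": [-1,-0.8,10],"yaw": 0},{"grip": 10,"linear": [0,0,12],"yaw": 0},{"grip": 10,"linear": [0,0,12],"yaw": 0},{"grip": 10,"linear": [0,0,5],"yaw": 0},{"grip": 10,"linear": [0,0,0],"yaw": 0},{"grip": 10,"linear": [0,0,0],"yaw": 0}]}}

```text
time_s: 18.12
tcp_pos: [0.5057, 0.1862, 0.1285]
eef_rot: [-3.141, 0.003, -0.001]
wrist_force: [0.4, 0.2, -1.7]
grip_width: 0.016
finger_force: 88.9
```

```bash
python3 - <<'E'
from h import *
s=arm.get_state();print(s['tcp_pos'],s['wrist_force']); M=T()
im=arm.camera('wrist')
o=[cv2.resize(im[130:290,185:325],(315,360),interpolation=cv2.INTER_CUBIC)]
for c,(u,v) in (('scene',(328,160)),('side',(291,257))):
  i=arm.camera(c); o.append(cv2.resize(i[v-30:v+30,u-20:u+20],(240,360),interpolation=cv2.INTER_CUBIC))
save(np.hstack(o),'k.png')
E
```

```text
[0.5057473  0.18617971 0.12854294] [ 0.3936144   0.21072116 -1.72092815]
```

View pics/k.png

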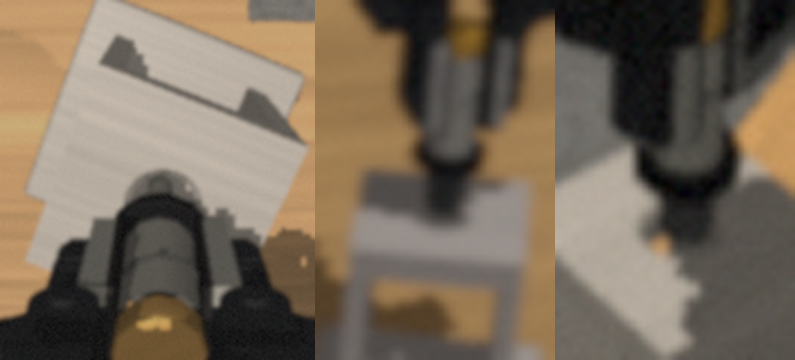

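>>> {"fn": "apply_moves", "kwargs": {"motion": [{"grip": 10,"linear": [0,0.6,4],"yaw": 0},{"grip": 10,"linear": [0,0,4],"yaw": 0},{"grip": 10,"linear": [0,0,4],"yaw": 0},{"grip": 10,"linear": [0,0,0],"yaw": 0}]}}

```text
time_s: 18.77
tcp_pos: [0.5052, 0.1853, 0.1158]
eef_rot: [3.141, -0.003, -0.001]
wrist_force: [-0.4, -0.1, -2.1]
grip_width: 0.016
finger_force: 88.9
```

>>> {"fn": "apply_moves", "kwargs": {"motion": [{"grip": 10,"linear": [0,0,4],"yaw": 0},{"grip": 10,"linear": [0,0,4],"yaw": 0},{"grip": 10,"linear": [0,0,2],"yaw": 0},{"grip": 10,"linear": [0,0,0],"yaw": 0}]}}

```text
time_s: 19.27
tcp_pos: [0.5053, 0.1854, 0.1065]
eef_rot: [3.141, -0.003, -0.001]
wrist_force: [-1.8, -0.9, 3.7]
grip_width: 0.016
finger_force: 89.7
```

>>> {"fn": "apply_moves", "kwargs": {"motion": [{"grip": 10,"linear": [0,0,1],"yaw": 0},{"grip": 10,"linear": [0,0,0],"yaw": 0}]}}

```text
time_s: 19.52
tcp_pos: [0.5054, 0.1854, 0.1063]
eef_rot: [3.141, -0.003, -0.0]
wrist_force: [-4.8, -1.6, 13.0]
grip_width: 0.0161
finger_force: 90.5
```

```bash
python3 - <<'E'
from h import *
s=arm.get_state();print(s['tcp_pos'],s['wrist_force']); M=T()
for n in ('punch','punch_grip'):
  rs=[]
  for c in ('scene','side'):
    arm.camera(c); r=arm.spot_point(n,c)
    if r: rs.append(ray(c,r[0]['pixel']));print(n,c,r[0]['pixel'])
  if len(rs)>1: print(tri(rs))
im=arm.camera('wrist')
o=[cv2.resize(im[130:290,185:325],(315,360),interpolation=cv2.INTER_CUBIC)]
for c,(u,v) in (('scene',(328,160)),('side',(291,257))):
  i=arm.camera(c); o.append(cv2.resize(i[v-30:v+30,u-20:u+20],(240,360),interpolation=cv2.INTER_CUBIC))
save(np.hstack(o),'l.png')
E
```

```text
[0.50535636 0.18538431 0.10632822] [-4.79953906 -1.62522577 12.99802777]
punch scene [332.0, 152.0]
punch side [293.8, 265.0]
[0.48942779 0.19906818 0.11198106]
punch_grip scene [332.1, 153.0]
punch_grip side [291.9, 251.5]
[0.50295523 0.18920099 0.12084266]
```

View pics/l.png

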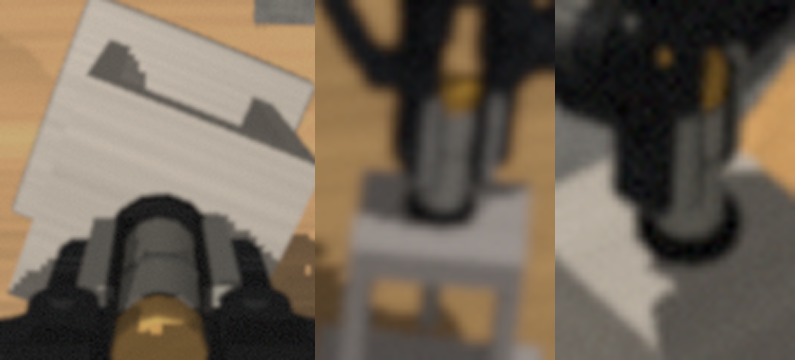

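>>> {"fn": "apply_moves", "kwargs": {"motion": [{"grip": 10,"linear": [0,0,-2],"yaw": 0},{"grip": 10,"linear": [-1,0,0],"yaw": 0},{"grip": 10,"linear": [0,0,1],"yaw": 0},{"grip": 10,"linear": [0,0,0],"yaw": 0}]}}

```text
time_s: 20.58
tcp_pos: [0.5048, 0.1856, 0.1065]
eef_rot: [-3.141, 0.003, -0.001]
wrist_force: [0.2, 0.3, 3.0]
grip_width: 0.0161
finger_force: 89.4
```

>>> {"fn": "apply_moves", "kwargs": {"motion": [{"grip": 10,"linear": [0,0,1],"yaw": 0},{"grip": 10,"linear": [0,0,0],"yaw": 0}]}}

```text
time_s: 20.82
tcp_pos: [0.5048, 0.1856, 0.1063]
eef_rot: [-3.142, 0.004, -0.001]
wrist_force: [-4.0, -1.1, 12.0]
grip_width: 0.0159
finger_force: 90.3
```

>>> {"fn": "apply_moves", "kwargs": {"motion": [{"grip": 10,"linear": [0,0,-1],"yaw": 0},{"grip": 22,"linear": [0,0,0],"yaw": 0},{"grip": 40,"linear": [0,0,0],"yaw": 0},{"grip": 60,"linear": [0,0,0],"yaw": 0},{"grip": 85,"linear": [0,0,0],"yaw": 0},{"grip": 85,"linear": [0,0,0],"yaw": 0},{"grip": 85,"linear": [0,0,0],"yaw": 0}]}}

```text
time_s: 21.7
tcp_pos: [0.5045, 0.1854, 0.1063]
eef_rot: [3.142, -0.003, -0.0]
wrist_force: [-0.8, -0.2, 0.0]
grip_width: 0.0851
finger_force: 0.0
```

>>> {"fn": "apply_moves", "kwargs": {"motion": [{"grip": 85,"linear": [0,0,-10],"yaw": 0},{"grip": 85,"linear": [0,0,-30],"yaw": 0},{"grip": 85,"linear": [0,0,-40],"yaw": 0},{"grip": 85,"linear": [0,0,-40],"yaw": 0},{"grip": 85,"linear": [0,0,0],"yaw": 0},{"grip": 85,"linear": [0,0,0],"yaw": 0},{"grip": 85,"linear": [0,0,0],"yaw": 0}]}}

```text
time_s: 22.58
tcp_pos: [0.5037, 0.1851, 0.2252]
eef_rot: [3.141, -0.003, -0.003]
wrist_force: [-0.2, -0.5, -0.8]
grip_width: 0.0848
finger_force: 0.0
```

```bash
python3 - <<'E'
from h import *
s=arm.get_state();print(s['time_s'],s['tcp_pos'],s['wrist_force'],s['grip_width'])
im=arm.camera('wrist')
o=[cv2.resize(im[130:290,185:325],(315,360),interpolation=cv2.INTER_CUBIC)]
for c,(u,v) in (('scene',(328,160)),('side',(291,257))):
  i=arm.camera(c); o.append(cv2.resize(i[v-30:v+30,u-20:u+20],(240,360),interpolation=cv2.INTER_CUBIC))
  for n in ('punch','punch_grip'):
    r=arm.spot_point(n,c); print(c,n,r[0]['pixel'] if r else None)
save(np.hstack(o),'m.png')
E
```

```text
22.575 [0.50371919 0.18509025 0.22524889] [-0.15418962 -0.47563804 -0.81056538] 0.08484223382126417
scene punch [328.4, 166.6]
scene punch_grip [332.2, 154.0]
side punch [293.5, 263.1]
side punch_grip [291.9, 252.4]
```

View pics/m.png

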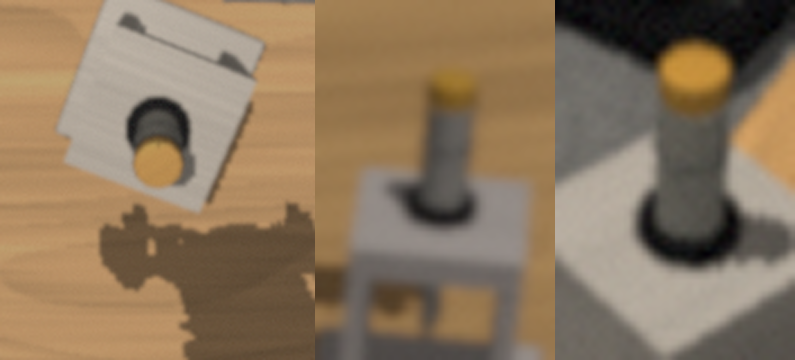

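The punch hangs upright in the stand, with its collar flat on the plate. The gripper is clear of it, so I'm handing in.

```bash
python3 -c "
from plant import arm
print(arm.hand_in())"
```

```text
the job is handed in; nothing more can be done
None
```

The job is handed in with no verdict returned: the spring appears to have snapped in the guide hole (push peaked near 13 N, then fell to about 7 N with no hard stop), the punch hangs upright in the stand again, and the pot, case and mouse were never approached; I viewed 12 pictures, two over the limit of 10.

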